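# Rack the grinder wheels by size

## Robot

A 6-joint arm with a two-finger parallel gripper is mounted at the origin on a cart in front of the work surface, level with it; the furniture and walls round the work are solid. World frame = base frame: x ahead of the robot, y to its left, z up, the work surface at z = 0. Lengths are in m, angles in rad, forces in N, time in s.
With the tool pointing down it reaches from about 0.25 to 0.725 m from the base axis. Payload 4 kg.
Tool frame: the origin (TCP) lies on the centre line of the jaws, within the pads' length; the fingertips stand ahead of it and the grasp point (between the pads) lies 11 mm behind it (bot.tip_extent is the z of the fingertips in the tool frame, in m); z points along the fingers, y is the direction in which the jaws open and shut (so a half turn about z gives the same grasp; the last joint's range is limited). The gripper opens to 85 mm and grips with 20 to 120 N. Pads are 22 mm wide; open, the fingers measure 114 mm over their backs; the gripper's body (76 mm by 85 mm) begins 54 mm behind the grasp point. The pads swing forward as they close: fully open they stand 13 mm farther back than shut.
Start: joints at [1.262, 0.241, 0.005, 1.335, 0, 1.571], TCP at [0.152, 0.476, 0.239] pointing down, gripper open.
Joint ranges: [-2.72, 2.72], [-1.05, 1.87], [-1.09, 1.28], [-1.99, 2.15], [-1.42, 1.44], [-3.14, 3.14]. Speed limits (rad/s): [2.79, 2.79, 3.14, 3.14, 3.14, 3.14].

## Interface

Orientations are given as a unit quaternion [x, y, z, w].
In Python, from workcell import bot gives the robot as it stands.
- The arm moves only by the shell command python3 -m jog 'ROWS'. ROWS is JSON, a list that holds one entry, the list of rows, each a list of 7 numbers: the shift along the world's x, y, z in m, then the turn, a rotation vector about the world's x, y, z in degrees, then the closure in counts, from 0 (fully open) to 255 (shut). In form: [[[tx, ty, tz, ax, ay, az, fingers], ...]]. A call has 1 to 10 rows; each row is the pose to reach, as a shift and turn from the pose commanded when the call began; what a row does not reach only later rows make up. A row lasts 1/12 s, in which the tool goes at most 41.7 mm and 7.16 degrees, less where a joint would pass 70% of its speed; a pose out of reach is approached as far as the arm can. A call with a gripper value outside its range is refused whole. The fingers move at their own pace and stop on an object; the grip force is fixed at half the most. Time passes only in rows, so rows that repeat a pose let the fingers close. It gives the time, the measured TCP pose, the force and the opening at its end, in the units of the state.
- bot.get_obs(): the state, without advancing time (a new reading comes with each control period).
- bot.camera(name): name is "scene" or "top" or "wrist"; returns the picture (400x640x3 uint8, blue, green, red); there is no depth.
- bot.camera_model(name): a dict with "K" (3x3 intrinsics, pixels), "k1" (the pictures are not rectified: a ray, as slopes to the right and down, at radius r is drawn at 1 + k1 r^2 times it, then the intrinsics apply), "T" (4x4, takes a point from camera to world coordinates). Camera axes: x right, y down, z forward; pixel columns grow to the right and rows downward; lengths in m; the calibration is good to about 2 mm. A picture is of the moment at which its call begins: read the wrist's pose just before it. camera_model takes no time and is no camera call; for the wrist camera it gives the pose at the moment of the call.
- bot.job_done(): hands the job in, once; it reports no verdict.
The state is a dict: "clock": time; "joint_pos": joint angles; "joint_vel": joint speeds; "tau": joint torques, N m; "eef_pos": TCP position; "tool_rot": TCP orientation; "ft_force": force on the tool from outside, world axes, zero at the start; "ft_torque": the same for the moment, N m; "grip_width": finger opening in m.
Only numpy, scipy, OpenCV 4.12 (cv2) and the standard library are available. Lean on these libraries where they do the work, as an engineer would, in place of code of your own. Each camera call takes 0.05 s, during which the arm holds its last target. There are 200 camera calls.

## Task

The tool grinder's wheels came back mixed up in the plywood carrying tray: move all four into the dowelled wheel rack, one to a bay, standing upright on edge on the rails, in order of size from the largest in the wide bay beside the high end board down to the smallest in the narrow bay beside the low one. Lower each wheel gently onto the rails before you let go, since a dropped wheel may crack, and leave the other things on the bench where they are.

Things in the scene. Friction and masses are not known exactly. Their poses are not given: they have to be found in the camera images.
- wheel_150: The largest of four grey grinding wheels with a round bore: 150 mm diameter, 25 mm thick, about 0.70 kg. Origin at the disc's centre; y is the axle axis, flat faces at y = +-12.5 mm. Starts on edge in the tray, centre 99 mm above the bench. Its rack bay: the middle at x = 0, y = +90 mm in the rack's frame, 35 mm between dowels; seated there its centre is 105 mm above the bench.
- wheel_130: The second largest of four grey grinding wheels with a round bore: 130 mm diameter, 20 mm thick, about 0.50 kg. Origin at the disc's centre; y is the axle axis, flat faces at y = +-10 mm. Starts on edge in the tray, centre 88 mm above the bench. Its rack bay: the middle at x = 0, y = +30 mm in the rack's frame, 30 mm between dowels; seated there its centre is 94 mm above the bench.
- wheel_110: The second smallest of four grey grinding wheels with a round bore: 110 mm diameter, 16 mm thick, about 0.32 kg. Origin at the disc's centre; y is the axle axis, flat faces at y = +-8 mm. Starts on edge in the tray, centre 76 mm above the bench. Its rack bay: the middle at x = 0, y = -30 mm in the rack's frame, 26 mm between dowels; seated there its centre is 82 mm above the bench.
- wheel_90: The smallest of four grey grinding wheels with a round bore: 90 mm diameter, 13 mm thick, about 0.18 kg. Origin at the disc's centre; y is the axle axis, flat faces at y = +-6.5 mm. Starts on edge in the tray, centre 64 mm above the bench. Its rack bay: the middle at x = 0, y = -90 mm in the rack's frame, 23 mm between dowels; seated there its centre is 70 mm above the bench.
- wheel_rack: Fixed rack, 130 mm (x) by 282 mm (y), turned any way round. Wheels stand across two rails along y, 60 mm apart, tops 36 mm above the bench, and sink a little between them, so they cannot roll. Four bays along y, each between two pairs of 10 mm dowels 76 mm high. Origin on the bench under its middle; +y points to the high end board (100 mm) and wide bay, -y to the low one (60 mm).
- carrying_tray: Fixed open plywood tray, 170 mm (x) by 316 mm (y), sides 60 mm and ends 87 mm high. Origin on the bench under its middle. Two rails along y (60 mm apart, tops 30 mm above the bench) and partitions 54 mm high make four places at x = 0, y = +-35 and +-105 mm, where the wheels stand at the start in any order, axle axes along the tray's y.
- arbor_collar: Bystander: round steel collar lying on the bench, 90 mm diameter, 12 mm high; origin under its centre. To be left alone.
- spanner: Bystander: open-ended spanner lying on the bench, 236 mm long (its y), 46 mm wide, 10 mm high; origin under its middle. To be left alone.
Not all that is in view belongs to the job. Leave any blue look-alike of the wheel_110 alone.

How it is judged:
By the outcome, as a careful person would: the job done as asked, in the order asked, and still so for the second after the job is handed in, with the robot touching nothing.
It also fails if it takes over 104 s, if anything falls off the work surface, if the arm or the gripper's body presses on something with over 40 N, if the wrist force passes 120 N, or if a joint passes its speed limit or range.

## Working session

There is one attempt and no reset: what is moved stays moved. The work goes in short steps, Python scripts to look and compute and a shell command to move; the robot and the scene stay as the last step left them, time stands still between calls to the robot, and variables do not carry over. Pictures are saved under pics/ and viewed, about 12 in all and at most 16, crops included, and the job is handed in when it is done.

```bash
ls; mkdir -p pics; python3 - <<'E'
from workcell import bot
import cv2
o=bot.get_obs();print(o['clock'],o['eef_pos'],o['tool_rot'],o['grip_width'],bot.tip_extent)
for n in('scene','top'):
    cv2.imwrite(f'pics/{n}0.png',bot.camera(n)); m=bot.camera_model(n);print(n,m)
E
```

```text
pics
0.0 [0.15176789 0.47575399 0.23840681] [ 1.53796864e-01  9.88101915e-01 -1.04956865e-03 -1.68754946e-04] 0.08524850177408244 0.008
scene {'K': array([[470.05083983,   0.        , 321.96615917],
       [  0.        , 470.05083983, 205.42697168],
       [  0.        ,   0.        ,   1.        ]]), 'k1': -0.0550468684338209, 'T': array([[ 0.45879716, -0.45955545,  0.76046956, -0.42454365],
       [-0.88845561, -0.249136  ,  0.38545803, -0.59861537],
       [ 0.01232101, -0.85249049, -0.52259751,  0.76607102],
       [ 0.        ,  0.        ,  0.        ,  1.        ]])}
top {'K': array([[457.89976652,   0.        , 322.85534354],
       [  0.        , 457.89976652, 205.58652216],
       [  0.        ,   0.        ,   1.        ]]), 'k1': -0.07696814425401469, 'T': array([[ 4.23287231e-02, -9.78637519e-01,  2.01188681e-01,
         3.15808544e-01],
       [-9.99103139e-01, -4.16820532e-02,  7.45140795e-03,
        -1.16402700e-01],
       [ 1.09372993e-03, -2.01323652e-01, -9.79524166e-01,
         1.46372984e+00],
       [ 0.00000000e+00,  0.00000000e+00,  0.00000000e+00,
         1.00000000e+00]])}
```

View pics/top0.png

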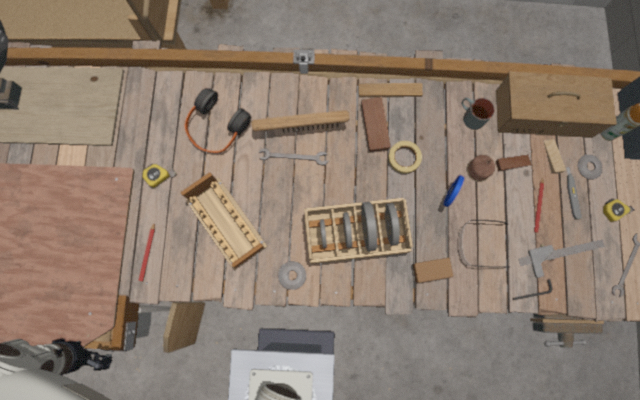

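View pics/scene0.png

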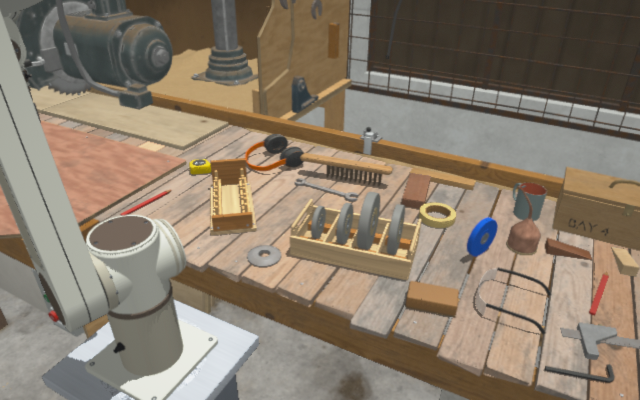

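The top view shows the rack around (222,220), its high end apparently upper left (200,187), and the tray around (358,231). Its wheels, left to right, look like 90, 110, 150 and 130. I'll enlarge it to pick points.

```bash
python3 - <<'E'
import cv2
i=cv2.imread('pics/top0.png')[165:285,170:430]
cv2.imwrite('pics/c1.png',cv2.resize(i,None,fx=3,fy=3,interpolation=cv2.INTER_CUBIC))
E
cat > h.py <<'E'
import numpy as np,cv2
from workcell import bot
def und(m,uv):
    D=np.array([m['k1'],0,0,0,0.])
    return cv2.undistortPoints(np.array(uv,float).reshape(-1,1,2),m['K'],D).reshape(-1,2)
def pix2z(m,uv,z):
    p=und(m,uv); d=np.c_[p,np.ones(len(p))]@m['T'][:3,:3].T; o=m['T'][:3,3]
    z=np.broadcast_to(z,len(p)); return o+d*((z-o[2])/d[:,2])[:,None]
def proj(m,P):
    Ti=np.linalg.inv(m['T']); r=cv2.Rodrigues(Ti[:3,:3])[0]
    return cv2.projectPoints(np.array(P,float),r,Ti[:3,3],m['K'],np.array([m['k1'],0,0,0,0.]))[0].reshape(-1,2)
def frame(x,y,yaw,P):
    c,s=np.cos(yaw),np.sin(yaw);P=np.atleast_2d(np.array(P,float))
    return np.c_[x+c*P[:,0]-s*P[:,1],y+s*P[:,0]+c*P[:,1],P[:,2]]
def state():
    o=bot.get_obs();print(round(o['clock'],2),o['eef_pos'].round(4),np.array(o['tool_rot']).round(4),np.array(o['ft_force']).round(1),round(o['grip_width'],4));return o
E
```

```text
(no output)
```

View pics/c1.png

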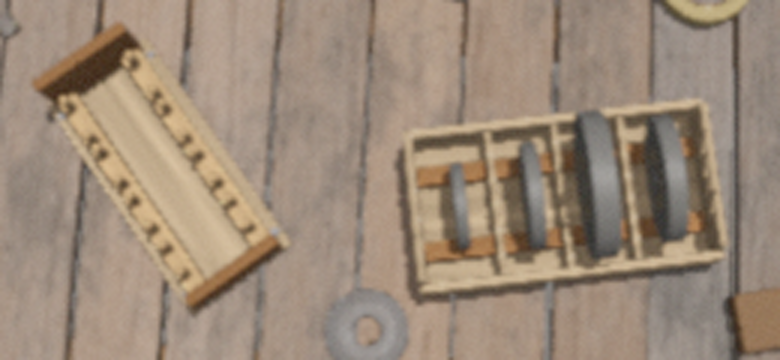

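The crop shows the rack's high end board, with outer corners near (34,85) and (122,25), and the low one near (190,307) and (283,243). The tray's end corners are near (406,132), (418,290), (705,102) and (724,258).

```bash
python3 - <<'E'
from h import *
from scipy.optimize import least_squares
m=bot.camera_model('top')
def fit(cp,loc,x0):
    uv=np.array(cp)/3+[170,165]
    W=pix2z(m,uv,np.array(loc)[:,2]); print(W.round(3))
    r=least_squares(lambda p:(frame(*p,loc)-W)[:,:2].ravel(),x0); e=r.fun.reshape(-1,2)
    print('pose',r.x.round(4),np.degrees(r.x[2]).round(1),'res',e.round(3).tolist()); return r.x
# image right = -y world, image up=+x
# rack: +y to upper-left (high)
R=fit([(34,85),(122,25),(190,307),(283,243)],[(-.065,.141,.1),(.065,.141,.1),(-.065,-.141,.06),(.065,-.141,.06)],[.3,.1,.5])
T=fit([(406,132),(418,290),(705,102),(724,258)],[(.085,.158,.087),(-.085,.158,.087),(.085,-.158,.087),(-.085,-.158,.087)],[.3,-.2,0])
for y,z in((.09,.105),(.03,.094),(-.03,.082),(-.09,.07)): print('bay',frame(*R,[(0,y,z)]).round(4))
for y in(.105,.035,-.035,-.105): print('place',frame(*T,[(0,y,.1)]).round(4))
# wheel top centres: check
for c,z in(((460,205),.109),((535,195),.131),((600,183),.174),((667,178),.153)): print(pix2z(m,[np.array(c)/3+[170,165]],z).round(4))
mm=bot.camera_model('wrist');print(mm)
E
```

```text
[[0.616 0.331 0.1  ]
 [0.683 0.246 0.1  ]
 [0.4   0.16  0.06 ]
 [0.47  0.069 0.06 ]]
pose [ 0.5421  0.2013 -0.8926] -51.1 res [[-0.005, 0.009], [0.01, -0.007], [-0.008, 0.004], [0.004, -0.007]]
[[ 0.586 -0.053  0.087]
 [ 0.425 -0.073  0.087]
 [ 0.63  -0.358  0.087]
 [ 0.47  -0.379  0.087]]
pose [ 0.5278 -0.2157  0.1405] 8.0 res [[0.004, 0.005], [-0.004, 0.002], [0.004, -0.002], [-0.004, -0.005]]
bay [[0.6122 0.2578 0.105 ]]
bay [[0.5655 0.2202 0.094 ]]
bay [[0.5187 0.1825 0.082 ]]
bay [[0.472  0.1449 0.07  ]]
place [[ 0.5131 -0.1117  0.1   ]]
place [[ 0.5229 -0.181   0.1   ]]
place [[ 0.5327 -0.2503  0.1   ]]
place [[ 0.5425 -0.3196  0.1   ]]
[[ 0.5097 -0.1111  0.109 ]]
[[ 0.5195 -0.1842  0.131 ]]
[[ 0.527  -0.2435  0.174 ]]
[[ 0.5381 -0.3104  0.153 ]]
{'K': array([[288.87427323,   0.        , 321.99786603],
       [  0.        , 288.87427323, 200.51403793],
       [  0.        ,   0.        ,   1.        ]]), 'k1': -0.04225577098218998, 'T': array([[ 0.30435659,  0.91002441,  0.28146516,  0.08109623],
       [ 0.9525558 , -0.29010673, -0.09206264,  0.49918564],
       [-0.00212432,  0.29613114, -0.95514493,  0.37373521],
       [ 0.        ,  0.        ,  0.        ,  1.        ]])}
```

```bash
python3 -m jog '[[[0.03,-0.02,0.03,0,0,-4,0],[0.07,-0.045,0.06,0,0,-8,0],[0.11,-0.07,0.08,0,0,-12,0],[0.145,-0.09,0.09,0,0,-16,0],[0.18,-0.115,0.09,0,0,-20,0],[0.215,-0.135,0.09,0,0,-24,0],[0.25,-0.155,0.09,0,0,-28,0],[0.28,-0.175,0.09,0,0,-31,0],[0.31,-0.2,0.09,0,0,-33,0],[0.34,-0.22,0.09,0,0,-33,0]]]'; python3 -m jog '[[[0,0,0,0,0,0,60],[0,0,0,0,0,0,60],[0,0,0,0,0,0,60]]]'
python3 - <<'E'
from h import *
o=state();print(o['joint_pos'].round(3))
m=bot.camera_model('wrist');cv2.imwrite('pics/w1.png',bot.camera('wrist'));np.save('w1.npy',m,allow_pickle=True)
R=(.5421,.2013,-.8926)
for y,z in((.09,.036),(.03,.036),(-.03,.036),(-.09,.036)): print(proj(m,frame(*R,[(0,y,z)])).round(0))
E
```

```text
clock: 0.93
eef_pos: [0.4835, 0.2614, 0.3289]
tool_rot: [0.429, 0.903, -0.0, -0.0]
ft_force: [-0.1, 1.4, -0.6]
grip_width: 0.0852
clock: 1.18
eef_pos: [0.4821, 0.2628, 0.3286]
tool_rot: [0.429, 0.904, -0.001, -0.001]
ft_force: [-0.6, -0.7, -0.2]
grip_width: 0.0656
1.18 [0.4821 0.2628 0.3286] [ 4.285e-01  9.035e-01 -6.000e-04 -7.000e-04] [-0.6 -0.7 -0.2] 0.0656
[0.499 0.327 0.352 1.597 0.    1.384]
[[383. 218.]]
[[345. 218.]]
[[308. 217.]]
[[270. 217.]]
```

View pics/w1.png

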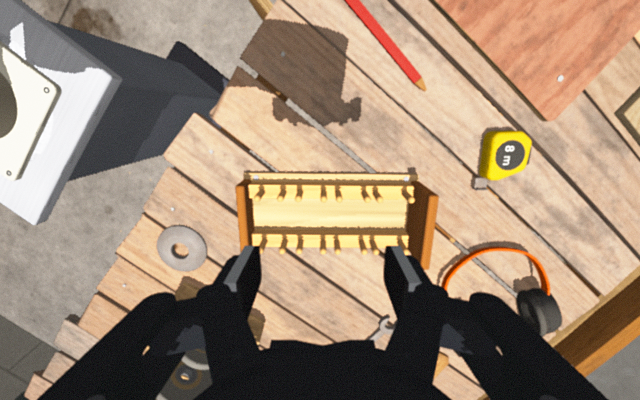

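The wrist view shows the rack at about (240–435, 175–265), high board on the right, and the dowel rows at y≈190 and 240. I'll overlay the predicted dowel tops to check the rack pose.

```bash
python3 - <<'E'
from h import *
m=np.load('w1.npy',allow_pickle=True).item()
i=cv2.imread('pics/w1.png')[165:280,230:450]
i=cv2.resize(i,None,fx=3.6,fy=3.6,interpolation=cv2.INTER_CUBIC)
R=(.5421,.2013,-.8926)
P=[(0,b+s*h,.036) for b,h in((.09,.0225),(.03,.02),(-.03,.018),(-.09,.0165)) for s in(-1,1)]
P+=[(0,.141,.1),(0,-.141,.06)]
for p in (proj(m,frame(*R,P))-[230,165])*3.6: cv2.circle(i,tuple(map(int,p)),3,(0,0,255),-1)
cv2.imwrite('pics/c2.png',i)
E
```

```text
(no output)
```

View pics/c2.png

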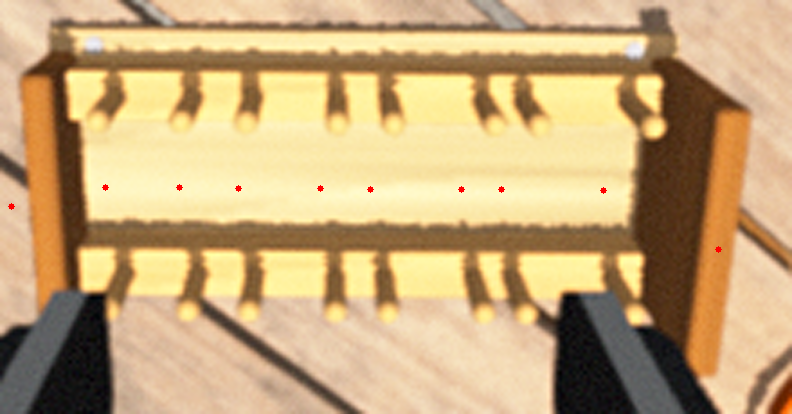

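Dowel tops, left to right, are at x = 97, 181, 244, 337, 391, 490, 537, 653 (y≈122) in the upper row, and x = 110, 190, 248, 335, 387, 484, 525, 637 (y≈311) in the lower row. I'll fit the pose to these.

```bash
python3 - <<'E'
from h import *
from scipy.optimize import least_squares
m=np.load('w1.npy',allow_pickle=True).item()
U=[(97,119),(181,121),(244,121),(337,121),(391,121),(490,122),(537,122),(653,125)]
L=[(110,307),(190,311),(248,311),(335,311),(387,311),(484,312),(525,312),(637,314)]
ys=[-.1065,-.0735,-.048,-.012,.01,.05,.0675,.1125]
uv=np.array(U+L)/3.6+[230,165]
def f(p):
    P=[(-p[3],y,p[4]) for y in ys]+[(p[3],y,p[4]) for y in ys]
    return (proj(m,frame(*p[:3],P))-uv).ravel()
for z in (.076,):
    r=least_squares(lambda q:f([*q,z]),[.54,.2,-.89,.03]); R=r.x[:3]
    print(r.x.round(4),np.degrees(R[2]).round(2),abs(r.fun).max().round(2))
r5=least_squares(f,[.54,.2,-.89,.03,.076]);print('free z',r5.x.round(4))
for y,z in((.09,.105),(.03,.094),(-.03,.082),(-.09,.07)): print('bay',frame(*R,[(0,y,z)]).round(4))
E
```

```text
[ 0.546   0.2071 -0.8919  0.041 ] -51.1 1.46
free z [ 0.547   0.2061 -0.8918  0.0414  0.0726]
bay [[0.6161 0.2636 0.105 ]]
bay [[0.5694 0.2259 0.094 ]]
bay [[0.5227 0.1882 0.082 ]]
bay [[0.476  0.1506 0.07  ]]
```

```bash
python3 -m jog '[[[0,-0.03,0,0,0,6,60],[0,-0.07,0,0,0,12,60],[0,-0.11,0,0,0,18,60],[0,-0.15,0,0,0,24,60],[0,-0.19,0,0,0,30,60],[-0.01,-0.23,0,0,0,36,60],[-0.01,-0.27,0,0,0,42,60],[-0.01,-0.31,0,0,0,48,60],[-0.02,-0.35,0,0,0,54,60],[-0.02,-0.39,0,0,0,58.7,60]]]'; python3 -m jog '[[[0,-0.04,0,0,0,0,60],[0,-0.08,0,0,0,0,60],[0,-0.1,0,0,0,0,60],[0,-0.1,0,0,0,0,60],[0,-0.1,0,0,0,0,60]]]'
python3 - <<'E'
from h import *
o=state();print(o['joint_pos'].round(3))
m=bot.camera_model('wrist');i=bot.camera('wrist');cv2.imwrite('pics/w2.png',i);np.save('w2.npy',m,allow_pickle=True)
i=i[60:330,120:520]; cv2.imwrite('pics/c3.png',cv2.resize(i,None,fx=2,fy=2,interpolation=cv2.INTER_CUBIC))
E
```

```text
clock: 2.07
eef_pos: [0.4612, -0.1217, 0.33]
tool_rot: [-0.074, 0.997, 0.0, 0.0]
ft_force: [1.6, 0.4, -0.6]
grip_width: 0.0649
clock: 2.48
eef_pos: [0.4624, -0.2217, 0.3292]
tool_rot: [-0.07, 0.998, 0.0, -0.0]
ft_force: [-0.1, 0.5, 0.3]
grip_width: 0.0651
2.48 [ 0.4624 -0.2217  0.3292] [-6.990e-02  9.976e-01  4.000e-04 -1.000e-04] [-0.1  0.5  0.3] 0.0651
[-4.47e-01  2.49e-01  2.47e-01  1.57e+00  1.00e-03 -5.87e-01]
```

View pics/c3.png

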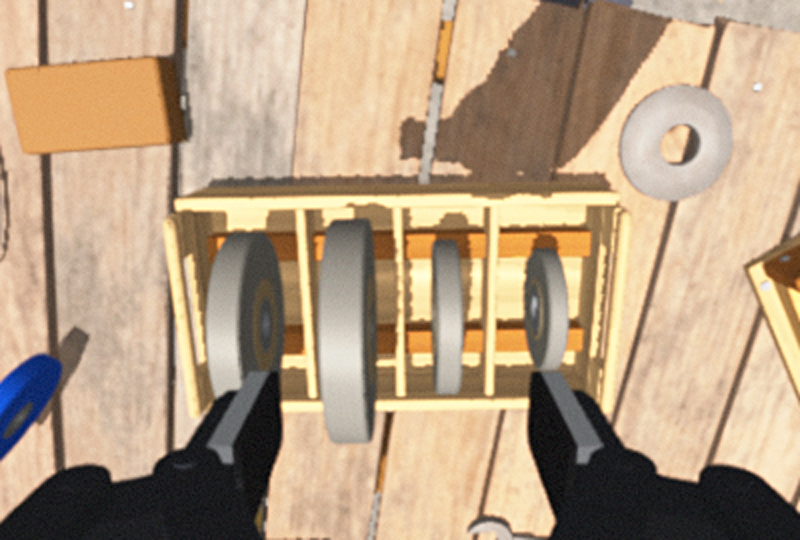

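The close view gives the order left to right as 130 (x≈235), 150 (345), 110 (447), 90 (553). The tray end tops are near (165,213), (190,415), (630,210) and (605,412). Next I fit the tray and overlay the wheels.

```bash
python3 - <<'E'
from h import *
from scipy.optimize import least_squares
m=np.load('w2.npy',allow_pickle=True).item()
uv=np.array([(165,213),(190,415),(630,210),(605,412)])/2+[120,60]
loc=[(-.085,-.158,.087),(.085,-.158,.087),(-.085,.158,.087),(.085,.158,.087)]
r=least_squares(lambda p:(proj(m,frame(*p,loc))-uv).ravel(),[.5278,-.2157,.14]);T=r.x
print(T.round(4),np.degrees(T[2]).round(2),r.fun.round(1))
i=cv2.resize(cv2.imread('pics/w2.png')[60:330,120:520],None,fx=2,fy=2,interpolation=cv2.INTER_CUBIC)
for y,d,t,h in((-.105,.13,.02,.088),(-.035,.15,.025,.099),(.035,.11,.016,.076),(.105,.09,.013,.064)):
    print(d,frame(*T,[(0,y,h)]).round(4))
    a=np.linspace(0,2*np.pi,60)
    for s in(-1,1):
        q=(proj(m,frame(*T,np.c_[d/2*np.cos(a),0*a+y+s*t/2,h+d/2*np.sin(a)]))-[120,60])*2
        cv2.polylines(i,[q.round().astype(int)],True,(0,0,255) if s<0 else (0,200,0),1)
q=(proj(m,frame(*T,loc))-[120,60])*2
for p in q: cv2.circle(i,tuple(map(int,p)),3,(255,0,0),-1)
cv2.imwrite('pics/c4.png',i)
E
```

```text
[ 0.535  -0.2161  0.1441] 8.25 [-3.7 -5.1 -1.2  6.8  2.8 -4.8  2.2  7.4]
0.13 [[ 0.55  -0.32   0.088]]
0.15 [[ 0.54   -0.2508  0.099 ]]
0.11 [[ 0.5299 -0.1815  0.076 ]]
0.09 [[ 0.5199 -0.1122  0.064 ]]
```

View pics/c4.png

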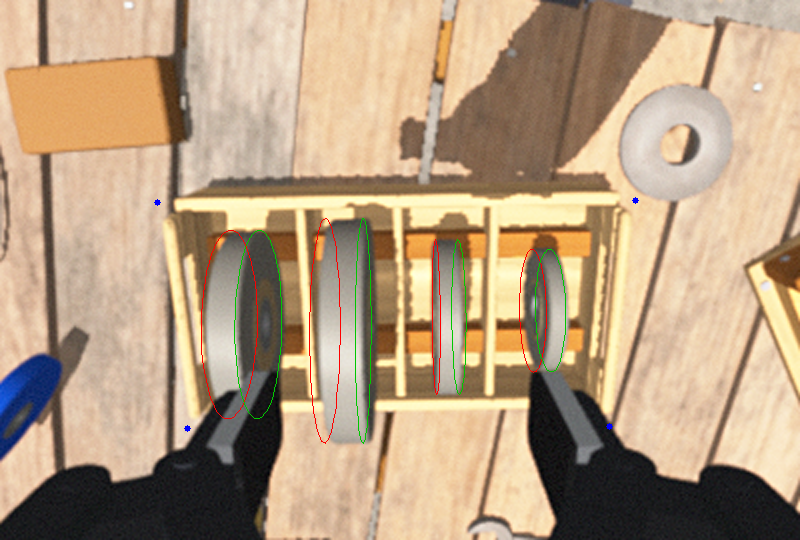

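Vertical fit is exact. Along the tray axis the wheels sit 1–3.5 mm toward +y, so I correct for that. I'll start with the 150.

```bash
python3 -m jog '[[[0.025,-0.01,-0.015,0,0,0,60],[0.055,-0.02,-0.035,0,0,0,60],[0.077,-0.026,-0.06,0,0,0,60],[0.077,-0.026,-0.09,0,0,0,60],[0.077,-0.026,-0.12,0,0,0,60],[0.077,-0.026,-0.145,0,0,0,60],[0.077,-0.026,-0.165,0,0,0,60],[0.077,-0.026,-0.18,0,0,0,60],[0.077,-0.026,-0.18,0,0,0,60],[0.077,-0.026,-0.18,0,0,0,60]]]'; python3 -m jog '[[[0,0,0,0,0,0,90],[0,0,0,0,0,0,120],[0,0,0,0,0,0,150],[0,0,0,0,0,0,255],[0,0,0,0,0,0,255],[0,0,0,0,0,0,255],[0,0,0,0,0,0,255]]]'
```

```text
clock: 3.37
eef_pos: [0.5394, -0.2459, 0.1491]
tool_rot: [-0.071, 0.997, 0.001, -0.001]
ft_force: [-0.5, -0.8, 1.0]
grip_width: 0.0653
clock: 3.95
eef_pos: [0.5403, -0.2484, 0.1507]
tool_rot: [-0.07, 0.998, -0.0, 0.001]
ft_force: [0.0, 2.1, 4.8]
grip_width: 0.0241
```

```bash
python3 -m jog '[[[0,0,0.01,0,0,0,255],[0,0,0.03,0,0,0,255],[0,0,0.06,0,0,0,255],[0,0,0.09,0,0,0,255],[0,0,0.12,0,0,0,255],[0,0,0.14,0,0,0,255],[0,0.01,0.15,0,0,0,255],[0.003,0.03,0.15,0,0,-3,255],[0.007,0.06,0.15,0,0,-7,255],[0.012,0.095,0.15,0,0,-12,255]]]'; python3 -m jog '[[[0.006,0.038,0,0,0,-5,255],[0.012,0.076,0,0,0,-10,255],[0.018,0.114,0,0,0,-15,255],[0.024,0.152,0,0,0,-20,255],[0.03,0.19,0,0,0,-25,255],[0.036,0.228,0,0,0,-30,255],[0.042,0.266,0,0,0,-35,255],[0.048,0.304,0,0,0,-40,255],[0.054,0.34,0,0,0,-44,255],[0.058,0.37,0,0,0,-47,255]]]';  python3 -m jog '[[[0.003,0.025,0,0,0,0,255],[0.005,0.04,-0.01,0,0,0,255],[0.006,0.05,-0.02,0,0,0,255],[0.006,0.05,-0.03,0,0,0,255],[0.006,0.05,-0.03,0,0,0,255],[0.006,0.05,-0.03,0,0,0,255]]]'
cat > look.py <<'E'
import sys;from h import *
n,d,t,b,s=sys.argv[1],float(sys.argv[2]),float(sys.argv[3]),float(sys.argv[4]),float(sys.argv[5])
o=state();m=bot.camera_model('wrist');i=bot.camera('wrist');cv2.imwrite(f'pics/{n}.png',i);np.save(n+'.npy',m,allow_pickle=True)
R=(.546,.2071,-.8919);e=o['eef_pos'];g=frame(*R,[(0,b,0)])[0]
dx=g[:2]-e[:2];print('to bay',dx.round(4), 'rack-frame',np.round([dx@[np.cos(R[2]),np.sin(R[2])],dx@[-np.sin(R[2]),np.cos(R[2])]],4))
print(o['joint_pos'].round(3))
E
python3 look.py p150 .15 .025 .09 0
```

```text
clock: 4.78
eef_pos: [0.5501, -0.1532, 0.297]
tool_rot: [0.038, 0.999, 0.0, -0.002]
ft_force: [0.3, -0.8, -8.7]
grip_width: 0.0244
clock: 5.62
eef_pos: [0.6081, 0.2197, 0.2963]
tool_rot: [0.431, 0.902, -0.002, -0.002]
ft_force: [0.6, -1.6, -7.6]
grip_width: 0.024
clock: 6.12
eef_pos: [0.6143, 0.2651, 0.2665]
tool_rot: [0.431, 0.902, -0.003, -0.002]
ft_force: [-0.5, -0.0, -7.7]
grip_width: 0.0239
6.12 [0.6143 0.2651 0.2665] [ 0.4309  0.9024 -0.0026 -0.0017] [-0.5 -0.  -7.7] 0.0239
to bay [ 0.0018 -0.0015] rack-frame [0.0022 0.0005]
[ 4.080e-01  6.050e-01  6.270e-01  1.600e+00 -1.000e-03  1.299e+00]
```

View pics/p150.png

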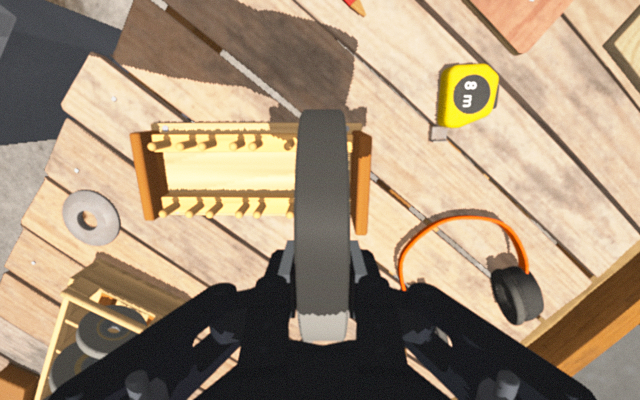

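The wheel hangs square over the wide bay, with the dowel rows at y≈147 and 213. I'll check predicted dowel tops against the ones I see.

```bash
python3 - <<'E'
from h import *
m=np.load('p150.npy',allow_pickle=True).item()
R=(.546,.2071,-.8919)
ys=[-.1065,-.0735,-.048,-.012,.01,.05]
for x in(-.041,.041): print(proj(m,frame(*R,[(x,y,.076) for y in ys])).round(0).tolist())
print(pix2z(m,[(324,108)],.07))
i=cv2.imread('pics/p150.png')[120:235,125:385];i=cv2.resize(i,None,fx=3,fy=3,interpolation=cv2.INTER_CUBIC)
for x in(-.041,.041):
  for p in (proj(m,frame(*R,[(x,y,.076) for y in ys+[.0675,.1125]]))-[125,120])*3: cv2.circle(i,tuple(map(int,p)),3,(0,0,255),-1)
cv2.imwrite('pics/c5.png',i)
E
```

```text
[[150.0, 146.0], [178.0, 146.0], [200.0, 145.0], [232.0, 145.0], [251.0, 145.0], [287.0, 145.0]]
[[161.0, 214.0], [188.0, 214.0], [208.0, 214.0], [238.0, 214.0], [256.0, 214.0], [289.0, 214.0]]
[[0.5664608  0.32738797 0.07      ]]
```

View pics/c5.png

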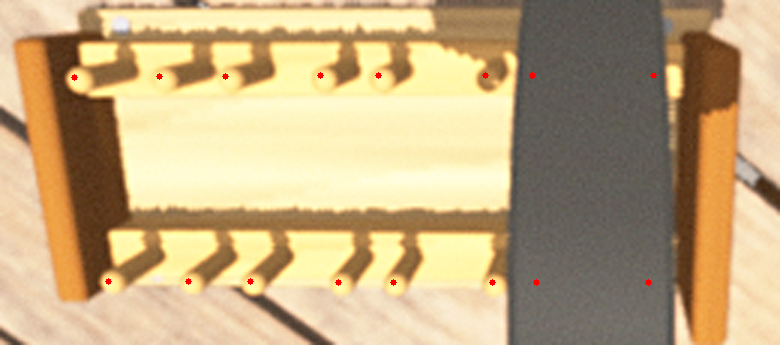

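```bash
python3 -m jog '[[[0.001,-0.001,-0.01,0,0,0,255],[0.002,-0.001,-0.03,0,0,0,255],[0.002,-0.001,-0.05,0,0,0,255],[0.002,-0.001,-0.07,0,0,0,255],[0.002,-0.001,-0.085,0,0,0,255],[0.002,-0.001,-0.095,0,0,0,255],[0.002,-0.001,-0.1,0,0,0,255],[0.002,-0.001,-0.103,0,0,0,255],[0.002,-0.001,-0.105,0,0,0,255],[0.002,-0.001,-0.105,0,0,0,255]]]'; python3 -m jog '[[[0,0,-0.001,0,0,0,255],[0,0,-0.002,0,0,0,255],[0,0,-0.003,0,0,0,255],[0,0,-0.004,0,0,0,255],[0,0,-0.004,0,0,0,255]]]'
```

```text
clock: 7.0
eef_pos: [0.6176, 0.265, 0.165]
tool_rot: [0.431, 0.902, -0.0, 0.0]
ft_force: [-0.9, -1.9, -8.7]
grip_width: 0.0239
clock: 7.42
eef_pos: [0.6173, 0.2655, 0.1602]
tool_rot: [0.43, 0.903, -0.0, -0.0]
ft_force: [-2.7, -2.6, -5.5]
grip_width: 0.0242
```

```bash
python3 -m jog '[[[0,0,-0.001,0,0,0,255],[0,0,-0.002,0,0,0,255],[0,0,-0.002,0,0,0,255],[0,0,-0.002,0,0,0,255]]]'; python3 -m jog '[[[0,0,-0.001,0,0,0,255],[0,0,-0.0015,0,0,0,255],[0,0,-0.0015,0,0,0,255]]]'
```

```text
clock: 7.75
eef_pos: [0.6174, 0.2655, 0.1584]
tool_rot: [0.431, 0.903, -0.0, -0.0]
ft_force: [-2.7, -3.8, -5.7]
grip_width: 0.0242
clock: 8.0
eef_pos: [0.6175, 0.2655, 0.1583]
tool_rot: [0.431, 0.903, 0.0, 0.0]
ft_force: [-4.6, -4.0, 1.1]
grip_width: 0.0241
```

```bash
python3 -m jog '[[[-0.001,-0.001,0,0,0,0,255],[-0.002,-0.0015,0,0,0,0,255],[-0.002,-0.0015,0,0,0,0,255],[-0.002,-0.0015,-0.0005,0,0,0,255]]]'
```

```text
clock: 8.33
eef_pos: [0.6169, 0.2649, 0.1581]
tool_rot: [0.43, 0.903, 0.002, 0.001]
ft_force: [-1.1, -2.4, 5.0]
grip_width: 0.0241
```

```bash
python3 -m jog '[[[0,0,0,0,0,0,170],[0,0,0,0,0,0,150],[0,0,0,0,0,0,140],[0,0,0,0,0,0,140],[0,0,0.005,0,0,0,140],[0,0,0.02,0,0,0,140],[0,0,0.05,0,0,0,140],[0,0,0.085,0,0,0,140],[0,0,0.12,0,0,0,120],[-0.02,-0.02,0.14,0,0,0,100]]]'; python3 look.py r150 .15 .025 .03 0
```

```text
clock: 9.17
eef_pos: [0.5992, 0.2474, 0.299]
tool_rot: [0.429, 0.903, 0.003, 0.002]
ft_force: [0.1, -0.3, 0.9]
grip_width: 0.0519
9.17 [0.5992 0.2474 0.299 ] [0.4294 0.9031 0.0032 0.0022] [ 0.1 -0.3  0.9] 0.0519
to bay [-0.0298 -0.0215] rack-frame [-0.002  -0.0367]
[3.910e-01 5.430e-01 6.070e-01 1.627e+00 1.000e-03 1.279e+00]
```

View pics/r150.png

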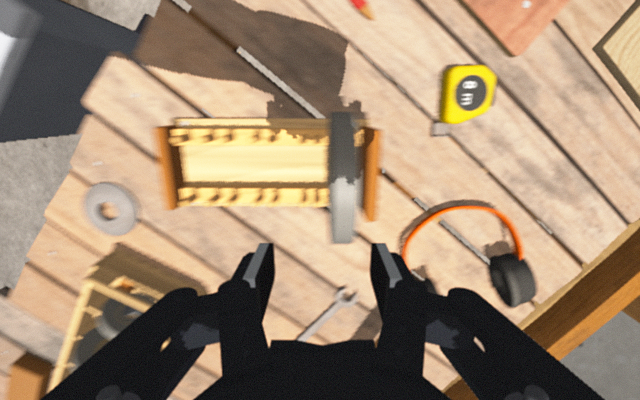

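The 150 stands upright in its bay. Next is the 130.

```bash
python3 -m jog '[[[-0.003,-0.03,0,0,0,3,60],[-0.006,-0.068,0,0,0,8,60],[-0.01,-0.106,0,0,0,14,60],[-0.013,-0.144,0,0,0,20,60],[-0.017,-0.182,0,0,0,26,60],[-0.02,-0.22,0,0,0,32,60],[-0.023,-0.258,0,0,0,38,60],[-0.027,-0.296,0,0,0,44,60],[-0.03,-0.334,0,0,0,50,60],[-0.034,-0.372,0,0,0,55,60]]]'; python3 -m jog '[[[-0.003,-0.038,0,0,0,2,60],[-0.006,-0.076,0,0,0,4,60],[-0.009,-0.114,0,0,0,4,60],[-0.013,-0.15,0,0,0,4,60],[-0.015,-0.175,-0.01,0,0,4,60],[-0.016,-0.193,-0.03,0,0,4,60],[-0.016,-0.193,-0.06,0,0,4,60],[-0.016,-0.193,-0.07,0,0,4,60],[-0.016,-0.193,-0.07,0,0,4,60],[-0.016,-0.193,-0.07,0,0,4,60]]]'
```

```text
clock: 10.05
eef_pos: [0.561, -0.1296, 0.2967]
tool_rot: [-0.037, 0.999, -0.0, 0.0]
ft_force: [0.9, -0.6, 0.2]
grip_width: 0.0655
clock: 10.88
eef_pos: [0.5453, -0.3201, 0.2264]
tool_rot: [-0.07, 0.998, 0.0, -0.0]
ft_force: [0.3, 0.1, -0.5]
grip_width: 0.0652
```

```bash
python3 -m jog '[[[0.0045,0.002,-0.02,0,0,0,60],[0.0045,0.002,-0.045,0,0,0,60],[0.0045,0.002,-0.07,0,0,0,60],[0.0045,0.002,-0.09,0,0,0,60],[0.0045,0.002,-0.098,0,0,0,60],[0.0045,0.002,-0.098,0,0,0,60]]]'; python3 -m jog '[[[0,0,0,0,0,0,90],[0,0,0,0,0,0,120],[0,0,0,0,0,0,150],[0,0,0,0,0,0,255],[0,0,0,0,0,0,255],[0,0,0,0,0,0,255],[0,0,0,0,0,0,255]]]'
```

```text
clock: 11.38
eef_pos: [0.5499, -0.3178, 0.1279]
tool_rot: [-0.071, 0.998, 0.0, -0.001]
ft_force: [-0.0, 0.5, -0.3]
grip_width: 0.0656
clock: 11.97
eef_pos: [0.5508, -0.3193, 0.1299]
tool_rot: [-0.07, 0.998, -0.001, 0.001]
ft_force: [-0.0, 1.0, 5.8]
grip_width: 0.0193
```

```bash
python3 -m jog '[[[0,0,0.01,0,0,0,255],[0,0,0.03,0,0,0,255],[0,0,0.06,0,0,0,255],[0,0,0.09,0,0,0,255],[0,0,0.12,0,0,0,255],[0,0,0.15,0,0,0,255],[0,0.01,0.165,0,0,0,255],[0.001,0.03,0.17,0,0,-3,255],[0.002,0.06,0.17,0,0,-7,255],[0.003,0.095,0.17,0,0,-12,255]]]'; python3 -m jog '[[[0.002,0.038,0,0,0,-5,255],[0.003,0.076,0,0,0,-10,255],[0.004,0.114,0,0,0,-15,255],[0.006,0.152,0,0,0,-20,255],[0.007,0.19,0,0,0,-25,255],[0.008,0.228,0,0,0,-30,255],[0.01,0.266,0,0,0,-35,255],[0.011,0.304,0,0,0,-40,255],[0.012,0.34,0,0,0,-44,255],[0.013,0.37,0,0,0,-47,255]]]';  python3 -m jog '[[[0.001,0.025,0,0,0,0,255],[0.002,0.05,0,0,0,0,255],[0.003,0.07,0,0,0,0,255],[0.003,0.079,0,0,0,0,255],[0.003,0.079,0,0,0,0,255],[0.003,0.079,0,0,0,0,255]]]'; python3 look.py p130 .13 .02 .03 0
```

```text
clock: 12.8
eef_pos: [0.5523, -0.2243, 0.2975]
tool_rot: [0.038, 0.999, 0.0, -0.001]
ft_force: [1.3, 0.5, -4.9]
grip_width: 0.0189
clock: 13.63
eef_pos: [0.5647, 0.1486, 0.2971]
tool_rot: [0.431, 0.902, -0.001, -0.002]
ft_force: [-0.2, 0.7, -5.1]
grip_width: 0.0192
clock: 14.13
eef_pos: [0.5685, 0.2246, 0.2973]
tool_rot: [0.43, 0.903, -0.001, -0.001]
ft_force: [0.8, -0.0, -4.6]
grip_width: 0.0192
14.13 [0.5685 0.2246 0.2973] [ 4.302e-01  9.027e-01 -1.300e-03 -5.000e-04] [ 0.8 -0.  -4.6] 0.0192
to bay [0.0008 0.0013] rack-frame [-0.0005  0.0015]
[ 3.770e-01  4.650e-01  4.760e-01  1.585e+00 -1.000e-03  1.266e+00]
```

```bash
python3 -m jog '[[[0.001,0.001,-0.02,0,0,0,255],[0.001,0.001,-0.05,0,0,0,255],[0.001,0.001,-0.08,0,0,0,255],[0.001,0.001,-0.105,0,0,0,255],[0.001,0.001,-0.125,0,0,0,255],[0.001,0.001,-0.14,0,0,0,255],[0.001,0.001,-0.15,0,0,0,255],[0.001,0.001,-0.154,0,0,0,255],[0.001,0.001,-0.156,0,0,0,255],[0.001,0.001,-0.156,0,0,0,255]]]'; python3 -m jog '[[[0,0,-0.001,0,0,0,255],[0,0,-0.002,0,0,0,255],[0,0,-0.003,0,0,0,255],[0,0,-0.003,0,0,0,255]]]'; python3 -m jog '[[[0,0,-0.0007,0,0,0,255],[0,0,-0.0015,0,0,0,255],[0,0,-0.0015,0,0,0,255]]]'
```

```text
clock: 15.02
eef_pos: [0.5705, 0.2257, 0.1429]
tool_rot: [0.431, 0.902, 0.0, 0.0]
ft_force: [0.5, -0.4, -4.3]
grip_width: 0.0189
clock: 15.35
eef_pos: [0.5701, 0.2263, 0.1397]
tool_rot: [0.43, 0.903, 0.0, 0.0]
ft_force: [-0.4, 0.0, -4.9]
grip_width: 0.0193
clock: 15.6
eef_pos: [0.5699, 0.2262, 0.1377]
tool_rot: [0.43, 0.903, -0.0, -0.0]
ft_force: [0.1, -0.4, -4.2]
grip_width: 0.019
```

```bash
python3 -m jog '[[[0,0,-0.0007,0,0,0,255],[0,0,-0.0015,0,0,0,255],[0,0,-0.0015,0,0,0,255]]]'; python3 -m jog '[[[0,0,-0.0005,0,0,0,255],[0,0,-0.001,0,0,0,255],[0,0,-0.001,0,0,0,255]]]'
```

```text
clock: 15.85
eef_pos: [0.5701, 0.2262, 0.137]
tool_rot: [0.43, 0.903, 0.0, 0.0]
ft_force: [-1.6, -1.2, -1.1]
grip_width: 0.0189
clock: 16.1
eef_pos: [0.5703, 0.2262, 0.1368]
tool_rot: [0.43, 0.903, 0.001, 0.001]
ft_force: [-3.2, -1.1, 5.1]
grip_width: 0.0194
```

Contact is firm and gentle. Release, retreat and look.

```bash
python3 -m jog '[[[0,0,0,0,0,0,185],[0,0,0,0,0,0,165],[0,0,0,0,0,0,150],[0,0,0,0,0,0,150],[0,0,0.005,0,0,0,150],[0,0,0.02,0,0,0,150],[0,0,0.05,0,0,0,150],[0,0,0.085,0,0,0,140],[0,0,0.12,0,0,0,120],[-0.02,-0.02,0.15,0,0,0,100]]]'; python3 look.py r130 .15 .025 -.03 0
```

```text
clock: 16.93
eef_pos: [0.5523, 0.2086, 0.2865]
tool_rot: [0.429, 0.903, 0.001, 0.001]
ft_force: [-0.0, -0.7, 0.2]
grip_width: 0.0523
16.93 [0.5523 0.2086 0.2865] [4.294e-01 9.031e-01 1.500e-03 8.000e-04] [-0.  -0.7  0.2] 0.0523
to bay [-0.0296 -0.0203] rack-frame [-0.0028 -0.0358]
[3.610e-01 4.120e-01 3.680e-01 1.523e+00 1.000e-03 1.248e+00]
```

View pics/r130.png

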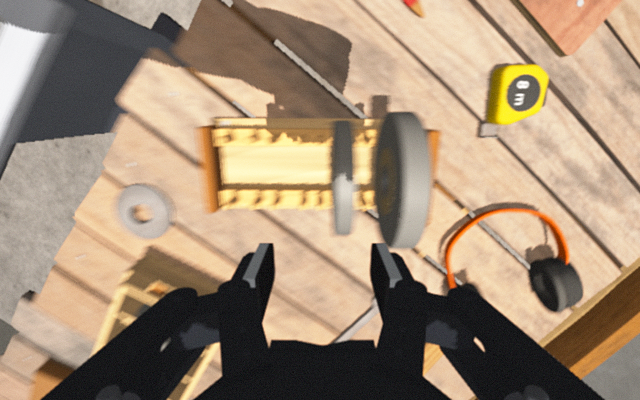

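Both wheels are upright in adjacent bays. Next is the 110.

```bash
python3 -m jog '[[[-0.002,-0.03,0,0,0,3,60],[-0.004,-0.068,0,0,0,9,60],[-0.006,-0.106,0,0,0,15,60],[-0.008,-0.144,0,0,0,21,60],[-0.011,-0.182,0,0,0,28,60],[-0.013,-0.22,0,0,0,35,60],[-0.015,-0.258,0,0,0,41,60],[-0.017,-0.296,0,0,0,47,60],[-0.018,-0.334,0,0,0,53,60],[-0.02,-0.365,0,0,0,59,60]]]'; python3 -m jog '[[[0,-0.015,-0.01,0,0,0,60],[0,-0.022,-0.03,0,0,0,60],[0,-0.022,-0.06,0,0,0,60],[0,-0.022,-0.08,0,0,0,60],[0,-0.022,-0.08,0,0,0,60],[0,-0.022,-0.08,0,0,0,60]]]'
```

```text
clock: 17.82
eef_pos: [0.5296, -0.1616, 0.2856]
tool_rot: [-0.072, 0.997, -0.0, 0.0]
ft_force: [-0.3, 0.2, 0.1]
grip_width: 0.0651
clock: 18.32
eef_pos: [0.5292, -0.1807, 0.2046]
tool_rot: [-0.07, 0.998, 0.001, -0.001]
ft_force: [-0.4, 0.0, 0.7]
grip_width: 0.0652
```

```bash
python3 -m jog '[[[0.0005,0,-0.02,0,0,0,80],[0.0005,0,-0.045,0,0,0,80],[0.0005,0,-0.07,0,0,0,80],[0.0005,0,-0.09,0,0,0,80],[0.0005,0,-0.099,0,0,0,80],[0.0005,0,-0.099,0,0,0,80]]]'; python3 -m jog '[[[0,0,0,0,0,0,110],[0,0,0,0,0,0,140],[0,0,0,0,0,0,165],[0,0,0,0,0,0,255],[0,0,0,0,0,0,255],[0,0,0,0,0,0,255],[0,0,0,0,0,0,255]]]'
```

```text
clock: 18.82
eef_pos: [0.5302, -0.1805, 0.1058]
tool_rot: [-0.07, 0.998, 0.0, -0.001]
ft_force: [0.7, 0.3, -0.4]
grip_width: 0.059
clock: 19.4
eef_pos: [0.5315, -0.181, 0.1077]
tool_rot: [-0.07, 0.998, -0.0, 0.001]
ft_force: [-0.0, 0.7, 5.5]
grip_width: 0.0152
```

```bash
python3 -m jog '[[[0,0,0.01,0,0,0,255],[0,0,0.03,0,0,0,255],[0,0,0.06,0,0,0,255],[0,0,0.09,0,0,0,255],[0,0,0.12,0,0,0,255],[0,0,0.145,0,0,0,255],[0,0.01,0.16,0,0,-3,255],[0,0.03,0.16,0,0,-8,255],[-0.001,0.06,0.16,0,0,-13,255],[-0.002,0.095,0.16,0,0,-18,255]]]'; python3 -m jog '[[[-0.001,0.035,0,0,0,-6,255],[-0.001,0.07,0,0,0,-12,255],[-0.002,0.105,0,0,0,-18,255],[-0.003,0.14,0,0,0,-24,255],[-0.003,0.175,0,0,0,-30,255],[-0.004,0.21,0,0,0,-36,255],[-0.005,0.24,0,0,0,-41,255],[-0.005,0.265,0,0,0,-41,255],[-0.005,0.274,0,0,0,-41,255],[-0.005,0.274,0,0,0,-41,255]]]'; python3 -m jog '[[[0,0,0,0,0,0,255],[0,0,0,0,0,0,255]]]'; python3 look.py p110 .11 .016 -.03 0
```

```text
clock: 20.23
eef_pos: [0.5279, -0.0862, 0.2663]
tool_rot: [0.091, 0.996, -0.0, -0.0]
ft_force: [0.5, 0.7, -2.4]
grip_width: 0.0149
clock: 21.07
eef_pos: [0.5227, 0.1901, 0.2656]
tool_rot: [0.429, 0.903, -0.001, -0.001]
ft_force: [1.1, 0.6, -3.0]
grip_width: 0.0153
clock: 21.23
eef_pos: [0.5233, 0.1869, 0.2661]
tool_rot: [0.431, 0.902, -0.001, -0.0]
ft_force: [-1.1, 0.2, -3.1]
grip_width: 0.015
21.23 [0.5233 0.1869 0.2661] [ 4.310e-01  9.024e-01 -7.000e-04 -2.000e-04] [-1.1  0.2 -3.1] 0.015
to bay [-0.0006  0.0014] rack-frame [-0.0015  0.0004]
[ 3.430e-01  3.450e-01  2.170e-01  1.444e+00 -1.000e-03  1.234e+00]
```

```bash
python3 -m jog '[[[0,0.001,-0.02,0,0,0,255],[0,0.001,-0.05,0,0,0,255],[0,0.001,-0.08,0,0,0,255],[0,0.001,-0.105,0,0,0,255],[0,0.001,-0.125,0,0,0,255],[0,0.001,-0.138,0,0,0,255],[0,0.001,-0.144,0,0,0,255],[0,0.001,-0.147,0,0,0,255],[0,0.001,-0.148,0,0,0,255],[0,0.001,-0.148,0,0,0,255]]]'; python3 -m jog '[[[0,0,-0.001,0,0,0,255],[0,0,-0.002,0,0,0,255],[0,0,-0.002,0,0,0,255]]]'; python3 -m jog '[[[0,0,-0.0007,0,0,0,255],[0,0,-0.0015,0,0,0,255],[0,0,-0.0015,0,0,0,255]]]'
```

```text
clock: 22.12
eef_pos: [0.5243, 0.1888, 0.1192]
tool_rot: [0.431, 0.902, 0.001, 0.001]
ft_force: [-0.7, -0.5, -2.2]
grip_width: 0.0153
clock: 22.37
eef_pos: [0.5239, 0.1893, 0.1169]
tool_rot: [0.43, 0.903, 0.0, 0.0]
ft_force: [0.0, -1.1, -2.2]
grip_width: 0.0152
clock: 22.62
eef_pos: [0.524, 0.1894, 0.1161]
tool_rot: [0.43, 0.903, 0.001, 0.001]
ft_force: [-1.6, -1.1, 4.6]
grip_width: 0.0152
```

```bash
python3 -m jog '[[[0,0,0,0,0,0,195],[0,0,0,0,0,0,175],[0,0,0,0,0,0,160],[0,0,0,0,0,0,160],[0,0,0.005,0,0,0,160],[0,0,0.02,0,0,0,160],[0,0,0.05,0,0,0,160],[0,0,0.085,0,0,0,150],[0,0,0.12,0,0,0,150],[-0.02,-0.02,0.15,0,0,0,150]]]'; python3 look.py r110 .15 .025 -.09 0
```

```text
clock: 23.45
eef_pos: [0.5061, 0.1714, 0.2667]
tool_rot: [0.429, 0.903, 0.002, 0.001]
ft_force: [1.0, -1.1, 0.5]
grip_width: 0.0354
23.45 [0.5061 0.1714 0.2667] [0.4294 0.9031 0.0018 0.0012] [ 1.  -1.1  0.5] 0.0354
to bay [-0.0301 -0.0208] rack-frame [-0.0027 -0.0365]
[3.260e-01 2.970e-01 1.510e-01 1.421e+00 1.000e-03 1.214e+00]
```

View pics/r110.png

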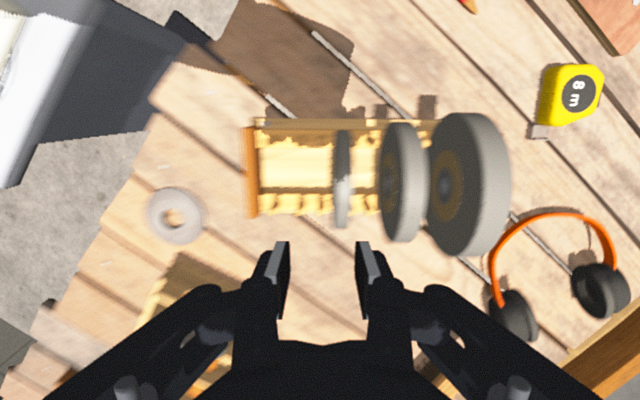

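Three wheels upright. Last is the 90, approached with the jaws part-closed because of the tray end.

```bash
python3 -m jog '[[[0.001,-0.025,0,0,0,5,150],[0.003,-0.06,0,0,0,11,150],[0.005,-0.095,0,0,0,18,150],[0.007,-0.13,0,0,0,25,150],[0.009,-0.16,0,0,0,32,150],[0.011,-0.19,0,0,0,39,150],[0.013,-0.22,0,0,0,46,150],[0.014,-0.25,0,0,0,52,150],[0.016,-0.272,0,0,0,59,150],[0.016,-0.279,0,0,0,59,150]]]'; python3 -m jog '[[[0,0,-0.02,0,0,0,150],[0,0,-0.05,0,0,0,150],[0,0,-0.08,0,0,0,150],[0,0,-0.1,0,0,0,150],[0,0,-0.1,0,0,0,150],[0,0,-0.1,0,0,0,150]]]'
python3 look.py p90 .1 .1 -.09 0
```

```text
clock: 24.33
eef_pos: [0.5194, -0.113, 0.2648]
tool_rot: [-0.069, 0.998, -0.001, 0.0]
ft_force: [-0.2, 0.7, -0.4]
grip_width: 0.0353
clock: 24.83
eef_pos: [0.5186, -0.1092, 0.1641]
tool_rot: [-0.07, 0.998, 0.0, -0.001]
ft_force: [-1.2, 0.9, 0.5]
grip_width: 0.0351
24.83 [ 0.5186 -0.1092  0.1641] [-6.950e-02  9.976e-01  5.000e-04 -1.400e-03] [-1.2  0.9  0.5] 0.0351
to bay [-0.0427  0.2597] rack-frame [-0.2289  0.1299]
[-0.208  0.345 -0.051  1.177  0.    -0.347]
```

View pics/p90.png

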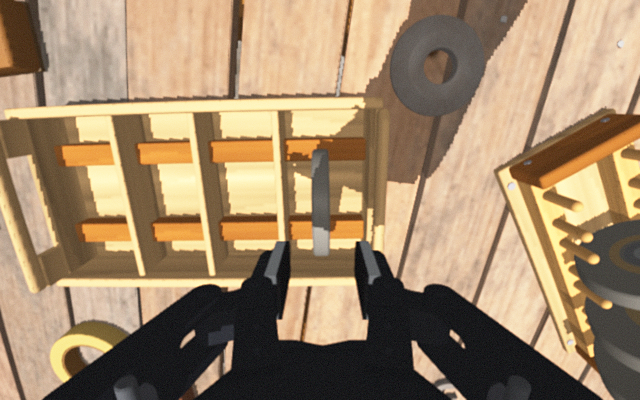

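The 90 wheel (x≈320) is centred between the jaws and the end board is clear. Descend and grip.

```bash
python3 -m jog '[[[0.001,-0.001,-0.02,0,0,0,150],[0.001,-0.001,-0.04,0,0,0,150],[0.001,-0.001,-0.06,0,0,0,150],[0.001,-0.001,-0.074,0,0,0,150],[0.001,-0.001,-0.08,0,0,0,150],[0.001,-0.001,-0.08,0,0,0,150]]]'; python3 -m jog '[[[0,0,0,0,0,0,170],[0,0,0,0,0,0,190],[0,0,0,0,0,0,255],[0,0,0,0,0,0,255],[0,0,0,0,0,0,255],[0,0,0,0,0,0,255]]]'
```

```text
clock: 25.38
eef_pos: [0.5209, -0.1107, 0.0852]
tool_rot: [-0.07, 0.998, 0.0, 0.0]
ft_force: [-0.4, 0.5, 0.8]
grip_width: 0.0348
clock: 25.88
eef_pos: [0.5218, -0.1112, 0.0862]
tool_rot: [-0.07, 0.998, -0.001, 0.002]
ft_force: [0.1, 0.3, 5.2]
grip_width: 0.0119
```

```bash
python3 -m jog '[[[0,0,0.01,0,0,0,255],[0,0,0.03,0,0,0,255],[0,0,0.06,0,0,0,255],[0,0,0.09,0,0,0,255],[0,0,0.12,0,0,0,255],[0,0,0.145,0,0,0,255],[-0.001,0.01,0.16,0,0,-3,255],[-0.004,0.025,0.16,0,0,-8,255],[-0.008,0.045,0.16,0,0,-14,255],[-0.012,0.07,0.16,0,0,-20,255]]]'; python3 -m jog '[[[-0.005,0.03,0,0,0,-6,255],[-0.01,0.06,0,0,0,-12,255],[-0.015,0.09,0,0,0,-18,255],[-0.02,0.12,0,0,0,-24,255],[-0.025,0.145,0,0,0,-30,255],[-0.028,0.165,0,0,0,-36,255],[-0.031,0.18,0,0,0,-39,255],[-0.033,0.191,0,0,0,-39,255],[-0.033,0.191,0,0,0,-39,255],[-0.033,0.191,0,0,0,-39,255]]]'; python3 -m jog '[[[0,0,0,0,0,0,255],[0,0,0,0,0,0,255]]]'; python3 look.py p90b .11 .016 -.09 0
```

```text
clock: 26.72
eef_pos: [0.5077, -0.0409, 0.2449]
tool_rot: [0.108, 0.994, -0.0, -0.001]
ft_force: [0.8, -0.6, -3.1]
grip_width: 0.0116
clock: 27.55
eef_pos: [0.475, 0.1501, 0.2445]
tool_rot: [0.429, 0.903, -0.001, -0.0]
ft_force: [-0.6, -0.4, -2.0]
grip_width: 0.012
clock: 27.72
eef_pos: [0.4755, 0.1492, 0.2447]
tool_rot: [0.431, 0.902, -0.0, -0.0]
ft_force: [0.4, -0.4, -1.7]
grip_width: 0.0125
27.72 [0.4755 0.1492 0.2447] [ 4.308e-01  9.024e-01 -3.000e-04 -1.000e-04] [ 0.4 -0.4 -1.7] 0.0125
to bay [0.0004 0.0014] rack-frame [-0.0008  0.0012]
[ 0.304  0.236  0.013  1.348 -0.     1.195]
```

```bash
python3 -m jog '[[[0,0.001,-0.02,0,0,0,255],[0,0.001,-0.05,0,0,0,255],[0,0.001,-0.08,0,0,0,255],[0,0.001,-0.105,0,0,0,255],[0,0.001,-0.125,0,0,0,255],[0,0.001,-0.138,0,0,0,255],[0,0.001,-0.144,0,0,0,255],[0,0.001,-0.147,0,0,0,255],[0,0.001,-0.148,0,0,0,255],[0,0.001,-0.148,0,0,0,255]]]'; python3 -m jog '[[[0,0,-0.001,0,0,0,255],[0,0,-0.002,0,0,0,255],[0,0,-0.002,0,0,0,255]]]'; python3 -m jog '[[[0,0,-0.0007,0,0,0,255],[0,0,-0.0015,0,0,0,255],[0,0,-0.0015,0,0,0,255]]]'
```

```text
clock: 28.6
eef_pos: [0.4763, 0.1511, 0.0976]
tool_rot: [0.431, 0.903, 0.001, 0.001]
ft_force: [-0.2, -0.9, -2.4]
grip_width: 0.0119
clock: 28.85
eef_pos: [0.477, 0.1513, 0.0962]
tool_rot: [0.431, 0.903, 0.001, 0.002]
ft_force: [0.6, -0.5, 2.3]
grip_width: 0.0122
clock: 29.1
eef_pos: [0.4773, 0.1512, 0.0956]
tool_rot: [0.431, 0.903, 0.001, 0.002]
ft_force: [0.3, -4.3, 10.5]
grip_width: 0.0121
```

Contact came about 2 mm early with a push along the rack's +x, so the wheel is a little off-centre on the rails. I'll nudge it that way and settle it.

```bash
python3 -m jog '[[[0,0,0.001,0,0,0,255],[0.001,-0.001,0.001,0,0,0,255],[0.0015,-0.002,0.001,0,0,0,255],[0.0015,-0.002,0,0,0,0,255],[0.0015,-0.002,0,0,0,0,255]]]'; python3 -m jog '[[[0,0,-0.0007,0,0,0,255],[0,0,-0.0014,0,0,0,255],[0,0,-0.0014,0,0,0,255]]]'
```

```text
clock: 29.52
eef_pos: [0.4783, 0.1491, 0.0941]
tool_rot: [0.431, 0.903, 0.001, 0.001]
ft_force: [1.4, -2.5, 4.8]
grip_width: 0.0122
clock: 29.77
eef_pos: [0.4786, 0.149, 0.0936]
tool_rot: [0.431, 0.903, 0.001, 0.002]
ft_force: [0.5, -3.4, 12.4]
grip_width: 0.0121
```

```bash
python3 -m jog '[[[0,0,0.0005,0,0,0,255],[0,0,0.001,0,0,0,205],[0,0,0.001,0,0,0,185],[0,0,0.001,0,0,0,170],[0,0,0.001,0,0,0,170],[0,0,0.005,0,0,0,170],[0,0,0.03,0,0,0,170],[0,0,0.065,0,0,0,160],[0,0,0.1,0,0,0,160],[0,0,0.13,0,0,0,150]]]'; python3 -m jog '[[[-0.03,-0.01,0.03,0,0,0,100],[-0.06,-0.03,0.06,0,0,0,100],[-0.08,-0.04,0.08,0,0,0,100],[-0.08,-0.04,0.08,0,0,0,100],[-0.08,-0.04,0.08,0,0,0,100],[-0.08,-0.04,0.08,0,0,0,100]]]'
python3 - <<'E'
from h import *
state();cv2.imwrite('pics/s9.png',bot.camera('scene'));t=bot.camera('top')
s=cv2.imread('pics/s9.png')
a=cv2.resize(t[160:300,170:330],(480,420),interpolation=cv2.INTER_CUBIC);b=cv2.resize(s[140:280,170:270],(300,420),interpolation=cv2.INTER_CUBIC)
cv2.imwrite('pics/c9.png',np.hstack([a,b]))
E
```

```text
clock: 30.6
eef_pos: [0.4769, 0.1492, 0.2239]
tool_rot: [0.43, 0.903, 0.0, 0.0]
ft_force: [1.4, 0.1, -0.3]
grip_width: 0.0355
clock: 31.1
eef_pos: [0.3972, 0.1093, 0.3018]
tool_rot: [0.43, 0.903, 0.0, 0.0]
ft_force: [-0.3, 0.3, -0.1]
grip_width: 0.0516
31.1 [0.3972 0.1093 0.3018] [4.305e-01 9.026e-01 3.000e-04 2.000e-04] [-0.3  0.3 -0.1] 0.0516
```

View pics/c9.png

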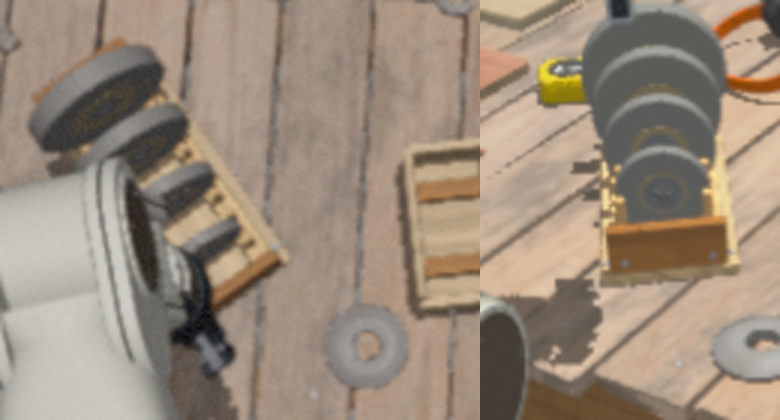

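All four wheels stand upright in order of size. The collar is still in place and the gripper is clear, so I'm handing in.

```bash
python3 -c "
from workcell import bot
print(bot.job_done())"
```

```text
the job is handed in; nothing more can be done
None
```

All four wheels are in the rack, one to a bay, from the 150 beside the high end board down to the 90 beside the low one. I handed the job in at about 31 s of the 104 s allowed. No verdict is reported.

- **Placing:** I lowered each wheel until the force reading showed it resting on the rails, pressing with roughly 7–15 N, and only then opened the jaws.
- **Final check:** the last top and scene pictures show all four wheels upright in order of size, with the gripper clear of them. The collar looked unmoved. I did not measure the wheels' final positions or check the spanner and blue wheel separately, but the arm's paths stayed well above the bench.
- **Corrections:**
  - The 150 showed a small sideways force at touchdown, and I shifted it about 2 mm.
  - The 90 touched about 2 mm early because it was slightly off-centre. I re-centred it on the rails, and it then settled at the expected height.
- **Rack position:** my first estimate from the top camera was about 7 mm off the wrist camera's. I used the wrist fit, and a second close look agreed with it to 1–2 mm.

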